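Close a batch in the hand capsule filler

TASK

Take the flat tamper out of its steel tray, set it squarely on the domed cap tops of the hand capsule filler and press the sprung plate straight down, keeping it level, until it bottoms out on its stops; keep it pressed firmly home for a good second without crushing the capsules. Then let the plate spring back up, lay the tamper flat in its tray again and let go, leaving everything else on the counter where it stands.

Things in the scene. Friction and masses are not known exactly. Their poses are not given: they have to be found in the camera images.
- tamper: Flat tamper, about 0.3 kg: aluminium press plate 66 (x) by 96 (y) by 8 mm; on a narrower neck a dark wooden block handle 26 (x) by 64 (y) mm, from 13 to 55 mm above the underside. Origin: centre of the underside, z up. Same after a half turn about z. Starts flat in the tray.
- tamper_grip (a point): Point in the middle of the tamper's handle, 36 mm above the tamper's underside, where it is best gripped across the 26 mm width (along the tamper's x).
- tray: Shallow open steel tray for the tamper, fixed, outside 94 (x) by 124 (y) by 12 mm, walls and floor 4 mm: the tamper's underside lies 4 mm above the counter, with 10 mm of play all round when centred. Origin: centre of the underside; the tamper's long side goes along the tray's y.
- filler: Hand capsule filler, fixed: aluminium base 140 (x) by 190 (y) mm, 24 upright capsule bodies in a block, four guide columns at x = +-50, y = +-68 mm with round nuts 18 mm wide, tops 72.5 mm above the counter. Origin: centre of its underside, on the counter. Hidden from above under the plate are its stops, set for the capsule size: rubber-faced, giving 1 mm per 12 N.
- cap_plate: Sprung plate of the filler, white, 124 (x) by 160 (y) by 12 mm, with 24 brown cap domes over its middle 52 by 82 mm. Held up by springs at the four columns, under the nuts. Origin: centre of its underside, 52 mm above the counter at rest; z up. It travels 4 to 16 mm down before it meets the stops, which must be felt; cocked over 6 degrees it ruins the capsules.
- plate_top (a point): Centre of the sprung plate's bearing surface, the dome tops, 14 mm above its underside; moves with it. The tamper's long side goes along the plate's y, between the nuts. The springs push the tamper back with 6 N at first, 11 N at 16 mm down. Firmly home on the stops: 15 to 25 N of tamper on plate, the tamper's weight included. Over 30 N crushes the capsules.
- vial: Bystander: small amber glass jar with a white cap, 40 mm wide, 62 mm tall. Origin: centre of its underside.
- spatula: Bystander: spatula with a wooden handle, 200 mm long, lying flat. Origin under its middle.
- jar_a: Bystander: white jar with a green screw cap, 72 mm wide, 115 mm tall. Origin: centre of its underside.
- jar_b: Bystander: yellow jar with a white screw cap, 66 mm wide, 100 mm tall. Origin: centre of its underside.
- flask: Bystander: dark steel vacuum flask with a black cap, 66 mm wide, 235 mm tall. Origin: centre of its underside.
- bowl: Bystander: pale green mixing bowl, 160 mm wide, 70 mm tall, standing on the kitchen scale. Origin: centre of its underside.
- brush: Bystander: brush with a wooden handle, 190 mm long, lying flat. Origin under its middle.
There are look-alikes about, which are no part of the job. Leave any orange look-alike of the filler alone.

How it is judged:
On the way:
1. the tamper presses the sprung plate home on its stops, level (within 2 degrees), with 14 to 30 N, for 0.8 s (contact force between tamper and cap_plate between 14 and 30 N and angle between cap_plate's own z axis and vertical below 0.035 rad and z of cap_plate in the frame of filler below 0.0485 m), for 0.8 s.
At the end, for the whole second after the job is handed in: The sprung plate is back up (within 2 mm of its rest height) and level within 2 degrees, centred within 5 mm on the filler; the tamper lies flat on the floor of its tray (underside within 3 mm of the floor, level within 2 degrees, centre within 16 mm of the tray's), at rest (z of cap_plate in the frame of filler above 0.05 m and angle between cap_plate's own z axis and vertical below 0.035 rad and horizontal distance between cap_plate and filler below 0.005 m and horizontal distance between tamper and tray below 0.016 m and z of tamper in the frame of tray below 0.007 m and angle between tamper's own z axis and vertical below 0.04 rad and linear speed of each of tamper, cap_plate below 0.02 m/s); the robot touches nothing.
It fails at once if the capsules are crushed: the tamper bears on the plate with more than 30 N (contact force between tamper and cap_plate above 30 N).
It fails at once if the sprung plate is cocked by more than 6 degrees (angle between cap_plate's own z axis and vertical above 0.105 rad).
It fails at once if a bystander is moved by more than 30 mm or knocked over (distance of any of vial, spatula, jar_a, jar_b, flask, bowl, brush from where it was at the start of the episode above 0.03 m or angle between any of vial, jar_a, jar_b, flask, bowl's own z axis and vertical above 0.5 rad).
It also fails if it takes over 72 s, if anything falls off the work surface, if the arm or the gripper's body presses on something with over 40 N, if the wrist force passes 120 N, or if a joint passes its speed limit or range.

ROBOT

A 7-joint arm with a two-finger parallel gripper is mounted at the origin on the work surface. World frame = base frame: x ahead of the robot, y to its left, z up, the work surface at z = 0. Lengths are in m, angles in rad, forces in N, time in s.
With the tool pointing down it reaches from about 0.4 to 0.85 m from the base axis. Payload 10.4 kg.
Tool frame: the origin (TCP) lies midway between the tips of the shut fingers; the grasp point (between the pads) lies 19 mm behind it; z points along the fingers, x is the direction in which the jaws open and shut, and the axes are right-handed (so a half turn about z gives the same grasp; the last joint's range is limited). The gripper opens to 85 mm and grips with 20 to 120 N. Pads are 22 mm wide; open, the fingers measure 114 mm over their backs; the gripper's body (76 mm by 85 mm) begins 54 mm behind the grasp point. The pads swing forward as they close: fully open they stand 13 mm farther back than shut.
Start: joints at [1.227, 0.332, -0.065, 1.46, 0.022, 1.35, -0.088], TCP at [0.197, -0.593, 0.231] pointing down, gripper open.
Joint ranges: [-2.6, 2.6], [-0.5, 2.12], [-1.47, 1.34], [0.16, 2.42], [-1.27, 4.41], [0.06, 2.06], [-2.6, 2.6]. Speed limits (rad/s): [2.22, 2.22, 2.79, 2.79, 3.14, 3.14, 3.14].

INTERFACE

Orientations are given as a unit quaternion [x, y, z, w].
In Python, from workcell import monitor, eyes, ticket, models gives the robot as it stands.
- The arm moves only by the tool servo_tool, never from a script. Its argument "motion" is a list of rows, each a list of 7 numbers: the opening, from 0 (shut) to 1 (fully open), then the shift along the tool's x, y, z in m, then the turn, a rotation vector about the tool's x, y, z in degrees. In form: [[fingers, tx, ty, tz, rx, ry, rz], ...]. A call has 1 to 20 rows; each row is the pose to reach, as a shift and turn from the pose commanded when the call began, along the tool's axes at that moment; what a row does not reach only later rows make up. A row lasts 1/8 s, in which the tool goes at most 62.5 mm and 10.7 degrees, less where a joint would pass 70% of its speed; a pose out of reach is approached as far as the arm can. A call with a gripper value outside its range is refused whole. The fingers move at their own pace and stop on an object; "grip_force" is the grip in N (left out, the last holds). Time passes only in rows, so rows that repeat a pose let the fingers close. It gives the time, the measured TCP pose, the force and the opening at its end, in the units of the state.
- monitor.get_obs(): the state, without advancing time (a new reading comes with each control period).
- eyes.camera(name): name is "side" or "top" or "wrist"; returns (picture, depth): 400x640x3 uint8, blue, green, red; 400x640 float32, m along the optical axis (not along the pixel's ray), 0 where there is no reading.
- eyes.camera_info(name): a dict with "intrinsics" (3x3 intrinsics, pixels), "k1" (the pictures are not rectified: a ray, as slopes to the right and down, at radius r is drawn at 1 + k1 r^2 times it, then the intrinsics apply), "extrinsics" (4x4, takes a point from world to camera coordinates); the wrist camera has in their place "tool_from_camera" (4x4, takes a point from camera to tool coordinates, whose origin is the TCP and whose axes are the tool frame's). Camera axes: x right, y down, z forward; pixel columns grow to the right and rows downward; lengths in m; the calibration is good to about 2 mm. A picture is of the moment at which its call begins: read the wrist's pose just before it. camera_info takes no time and is no camera call.
- ticket.hand_in(): hands the job in, once; it reports no verdict.
Trained networks look in the newest picture that a camera, given by its name, has taken for a name from the list of things; names that differ only in an ending like _2 or _b are one class to them, and where a whole thing is asked for, a point or a joint stands for the part that bears it (a point fixed in the world has none). Each returns a list of dicts, best first, with "confidence" (0 to 1); they miss things now and then, are a little off and sometimes report something else, mostly with a low value. They report only what shows in the picture. A call takes as long as a camera call. They do not tell look-alikes from the thing itself.
- models.boxes_of(camera, thing): "point" ([x, y, z] in m, in the coordinates of the camera as it stood for that picture, good to about 4 mm: the middle of the surface that is visible of it).
The state is a dict: "clock": time; "joint_pos": joint angles; "joint_velocities": joint speeds; "tau": joint torques, N m; "position": TCP position; "ee_rot": TCP orientation; "ft_force": force on the tool from outside, world axes, zero at the start; "torque": the same for the moment, N m; "grip_width": opening from 0.0 (shut) to 1.0 (fully open).
Only numpy, scipy, OpenCV 4.12 (cv2) and the standard library are available. Lean on these libraries where they do the work, as an engineer would, in place of code of your own. Each camera call takes 0.05 s, during which the arm holds its last target. There are 200 camera calls.

## Working session

There is one attempt and no reset: what is moved stays moved. The work goes in short steps, Python scripts to look and compute and a tool call to move; the robot and the scene stay as the last step left them, time stands still between calls to the robot, and variables do not carry over. Pictures are saved under pics/ and viewed, about 8 in all and at most 12, crops included, and the job is handed in when it is done.

Besides the shell and the picture viewer there is one more tool, called as name(argument=value, ...), one argument or row to a line, values as JSON. servo_tool: Moves the arm, as the interface text tells. Its arguments: {"type":"object","properties":{"motion":{"type":"array"},"grip_force":{"type":"number"}},"required":["motion"]}

```bash
mkdir -p pics; ls; cat > h.py <<'E'
import numpy as np, cv2
from workcell import monitor, eyes, ticket, models
from scipy.spatial.transform import Rotation as R
def T_tool():
    o=monitor.get_obs(); T=np.eye(4); T[:3,:3]=R.from_quat(o["ee_rot"]).as_matrix(); T[:3,3]=o["position"]; return T
def cam2world(name,T=None):
    i=eyes.camera_info(name)
    if name=="wrist": return T@np.array(i["tool_from_camera"])
    return np.linalg.inv(np.array(i["extrinsics"]))
def cloud(name,depth,T=None):
    i=eyes.camera_info(name);K=np.array(i["intrinsics"],float)
    v,u=np.mgrid[:400,:640].astype(np.float64)
    p=cv2.undistortPoints(np.stack([u.ravel(),v.ravel()],1)[:,None],K,np.array([i["k1"],0,0,0,0.]))[:,0]
    c=np.c_[p*depth.reshape(-1,1),depth.ravel()]
    M=cam2world(name,T); w=c@M[:3,:3].T+M[:3,3]
    w[depth.ravel()<=0]=np.nan
    return w.reshape(400,640,3)
def look(name,fn,things=()):
    T=T_tool(); im,d=eyes.camera(name); cv2.imwrite("pics/"+fn+".png",im); np.savez("pics/"+fn,im=im,d=d,T=T)
    M=cam2world(name,T)
    for t in things:
        for b in models.boxes_of(name,t)[:3]:
            p=np.array(b["point"]); print(name,t,round(b["confidence"],2),(M[:3,:3]@p+M[:3,3]).round(3))
    return im,d,cloud(name,d,T)
E
python3 - <<'E'
from h import *
o=monitor.get_obs();print({k:np.round(v,3) for k,v in o.items()})
look("top","top0",["tamper","tray","filler","cap_plate","plate_top"])
look("side","side0",["tamper","cap_plate"])
a=cv2.imread("pics/top0.png");b=cv2.imread("pics/side0.png")
cv2.imwrite("pics/both.png",np.vstack([cv2.resize(a,(480,300),interpolation=3),cv2.resize(b,(480,300),interpolation=3)]))
E
```

```text
pics
{'clock': np.float64(0.0), 'joint_pos': array([ 1.227,  0.333, -0.065,  1.461,  0.022,  1.35 , -0.088]), 'joint_velocities': array([-0.001,  0.   , -0.001,  0.001,  0.002, -0.001, -0.001]), 'tau': array([-0.0000e+00, -6.2543e+01,  4.9000e-02, -3.9161e+01,  1.6000e-02,
        1.0000e-02, -0.0000e+00]), 'position': array([ 0.197, -0.593,  0.231]), 'ee_rot': array([ 0.811, -0.585, -0.001, -0.   ]), 'ft_force': array([ 1.399, -0.793,  0.796]), 'torque': array([-0.042,  0.025, -0.041]), 'grip_width': np.float64(1.004)}
top tamper 0.93 [0.497 0.198 0.01 ]
top tamper 0.71 [ 0.521 -0.151  0.017]
top tray 0.71 [0.488 0.213 0.004]
top filler 0.61 [ 0.519 -0.148  0.02 ]
top filler 0.56 [ 0.301 -0.286  0.023]
top cap_plate 0.58 [ 0.542 -0.208  0.063]
top plate_top 0.8 [ 0.55  -0.206  0.063]
top plate_top 0.28 [0.489 0.212 0.004]
side tamper 0.77 [0.509 0.176 0.012]
side cap_plate 0.7 [ 0.549 -0.216  0.066]
```

View pics/top0.png

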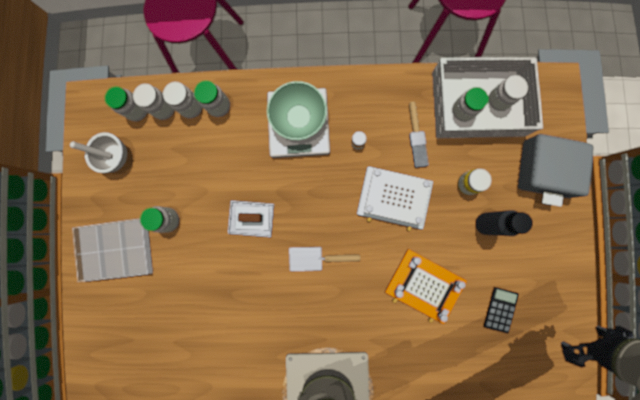

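View pics/side0.png

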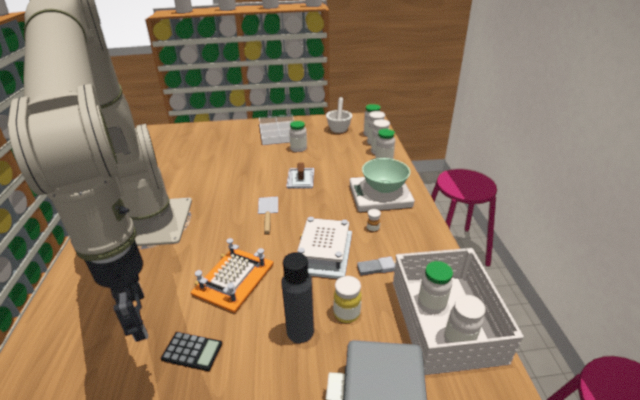

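The top view shows the tamper in its tray at px (250,218), the white filler at (397,197) and the orange look-alike at (427,285). The tall flask stands at (505,223) and jar_b at (475,182). The side view agrees. Only one tamper is visible; (305,259) is a spatula or brush. Next I measure the poses and take a close crop.

```bash
cat >> h.py <<'E'
def rect(w,mask,name):
    p=w[mask]; r=cv2.minAreaRect((p[:,:2]*1000).astype(np.float32)); print(name,len(p),np.round(r[0],1),np.round(r[1],1),round(r[2],1),"z med",np.nanmedian(p[:,2]).round(4),"mean",p.mean(0).round(4)); return r
E
python3 - <<'E'
from h import *
for n in ["top","side"]:
    z=np.load(f"pics/{n}0.npz");w=cloud(n,z["d"],z["T"]);im=z["im"]
    X,Y,Z=np.moveaxis(w,-1,0)
    near=lambda x,y,r:np.hypot(X-x,Y-y)<r
    rect(w,near(.5,.2,.08)&(Z>.04)&(Z<.08),n+" handle")
    rect(w,near(.5,.2,.09)&(Z>.006)&(Z<.08),n+" tray+")
    rect(w,near(.545,-.21,.13)&(Z>.056)&(Z<.069),n+" plate")
    rect(w,near(.545,-.21,.13)&(Z>.010)&(Z<.069),n+" filler")
    m=near(.545,-.21,.12)&(im.max(-1)<120)&(Z>.055)
    rect(w,m,n+" domes")
    m=(near(.545,-.21,.12)&(Z>.069)).astype(np.uint8)
    k,l,s,c=cv2.connectedComponentsWithStats(m)
    for i in range(1,k):
        if s[i,4]>2: print(n,"nut",s[i,4],w[l==i].mean(0).round(3))
im=cv2.imread("pics/top0.png")
cv2.imwrite("pics/crop.png",np.hstack([cv2.resize(im[185:255,215:285],(400,400),interpolation=2),cv2.resize(im[155:240,352:437],(400,400),interpolation=2)]))
E
```

```text
top handle 228 [501.1 197.8] [62.9 25.1] 88.9 z med 0.0579 mean [0.5016 0.1963 0.0572]
top tray+ 1056 [481.9 205.8] [125.8 129.9] 83.8 z med 0.012 mean [0.5001 0.1984 0.0212]
top plate 2572 [ 547.1 -207.6] [162.  125.3] 75.1 z med 0.064 mean [ 0.5465 -0.2071  0.064 ]
top filler 3313 [ 567.6 -213.3] [192.4 207.2] 75.3 z med 0.0633 mean [ 0.5451 -0.2024  0.0537]
top domes 0 [0. 0.] [0. 0.] 0.0 z med nan mean [nan nan nan]
top nut 35 [ 0.613 -0.154  0.073]
top nut 28 [ 0.578 -0.286  0.072]
top nut 35 [ 0.515 -0.128  0.073]
top nut 34 [ 0.481 -0.261  0.073]
side handle 94 [504.2 198.8] [66.2 25.3] 86.4 z med 0.0577 mean [0.505  0.19   0.0553]
side tray+ 454 [502.5 205.1] [131.6  93.6] 83.9 z med 0.0131 mean [0.5031 0.1904 0.022 ]
side plate 1633 [ 549.2 -208.1] [164.  124.4] 75.5 z med 0.0642 mean [ 0.55   -0.2147  0.064 ]
side filler 2441 [ 570.7 -219.7] [190.1 186.2] 85.6 z med 0.0631 mean [ 0.5557 -0.2325  0.0497]
side domes 8 [ 537.4 -287.5] [ 2.7 83.9] 73.0 z med 0.0555 mean [ 0.534  -0.2861  0.0557]
side nut 23 [ 0.518 -0.131  0.072]
side nut 21 [ 0.615 -0.156  0.073]
side nut 26 [ 0.484 -0.262  0.072]
side nut 28 [ 0.58  -0.287  0.072]
  return np.nanmean(a, axis, out=out, keepdims=keepdims)
h.py:26: RuntimeWarning: Mean of empty slice.
  p=w[mask]; r=cv2.minAreaRect((p[:,:2]*1000).astype(np.float32)); print(name,len(p),np.round(r[0],1),np.round(r[1],1),round(r[2],1),"z med",np.nanmedian(p[:,2]).round(4),"mean",p.mean(0).round(4)); return r
  ret = um.true_divide(
```

View pics/crop.png

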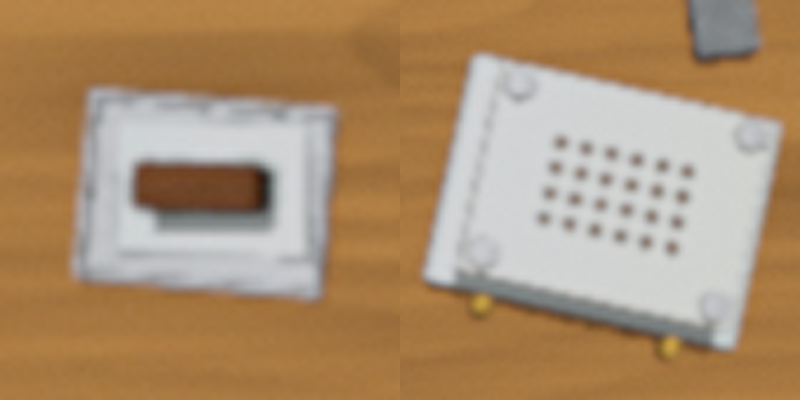

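The crop shows the tamper's brown handle centred in the steel tray (left). On the right is the white filler with four nuts and brown domes. Nut spacings match 100×136 mm, with the filler centre near (0.548,-0.208) and yaw near -14.9°.

```bash
cat >> h.py <<'E'
def goal(x,y,z,yaw,T=None):
    "shift/turn for TCP at xyz, pointing down, tool x at yaw (deg)"
    T=T_tool() if T is None else T
    G=np.eye(4);c,s=np.cos(np.radians(yaw)),np.sin(np.radians(yaw))
    G[:3,:3]=np.c_[[c,s,0],[s,-c,0],[0,0,-1]];G[:3,3]=[x,y,z]
    D=np.linalg.inv(T)@G
    print("go",D[:3,3].round(4),R.from_matrix(D[:3,:3]).as_rotvec(degrees=True).round(2))
E
python3 - <<'E'
from h import *
print(np.round(eyes.camera_info("wrist")["tool_from_camera"],3), np.round(eyes.camera_info("wrist")["intrinsics"],0))
goal(.45,-.2,.30,-15); goal(.48,.19,.25,-3)
E
```

```text
[[ 1.    -0.001  0.     0.001]
 [ 0.     0.945  0.327 -0.085]
 [-0.    -0.327  0.945 -0.14 ]
 [ 0.     0.     0.     1.   ]] [[341.   0. 327.]
 [  0. 341. 193.]
 [  0.   0.   1.]]
go [-0.2933 -0.364  -0.0687] [-0.000e+00  1.000e-02 -5.662e+01]
go [-0.6539 -0.5154 -0.0187] [-0.000e+00  1.000e-02 -6.862e+01]
```

servo_tool(
  motion=[
    [1,-0.293,-0.364,-0.069,0,0,-56.6],
    [1,-0.293,-0.364,-0.069,0,0,-56.6],
    [1,-0.293,-0.364,-0.069,0,0,-56.6],
    [1,-0.293,-0.364,-0.069,0,0,-56.6],
    [1,-0.293,-0.364,-0.069,0,0,-56.6],
    [1,-0.293,-0.364,-0.069,0,0,-56.6],
    [1,-0.293,-0.364,-0.069,0,0,-56.6],
    [1,-0.293,-0.364,-0.069,0,0,-56.6],
    [1,-0.274,-0.453,-0.039,0,0,-56.6],
    [1,-0.274,-0.453,-0.039,0,0,-56.6],
    [1,-0.274,-0.453,-0.039,0,0,-56.6],
    [1,-0.274,-0.453,-0.039,0,0,-56.6],
  ],
)

```text
clock: 1.95
position: [0.5402, -0.1905, 0.2705]
ee_rot: [0.991, -0.131, -0.0, 0.0]
ft_force: [0.6, 0.3, -0.5]
grip_width: 0.998
```

```bash
python3 - <<'E'
from h import *
o=monitor.get_obs();print(o["clock"],o["position"].round(4),np.abs(o["joint_velocities"]).max().round(3))
im,d,w=look("wrist","w1",["plate_top","cap_plate"])
X,Y,Z=np.moveaxis(w,-1,0)
near=lambda x,y,r:np.hypot(X-x,Y-y)<r
rect(w,near(.547,-.208,.13)&(Z>.056)&(Z<.069),"plate")
m=(near(.547,-.208,.12)&(Z>.069)).astype(np.uint8)
k,l,s,c=cv2.connectedComponentsWithStats(m)
for i in range(1,k):
    if s[i,4]>30: print("nut",s[i,4],w[l==i].mean(0).round(4),c[i].round())
b=im.astype(int); m=near(.547,-.208,.07)&(b[...,2]-b[...,0]>35)&(Z>.056)
rect(w,m,"domes")
goal(.49,.19,.25,-3)
E
```

```text
1.95 [ 0.5402 -0.1905  0.2705] 0.022
wrist plate_top 0.73 [ 0.555 -0.199  0.061]
wrist plate_top 0.41 [ 0.562 -0.135  0.012]
wrist cap_plate 0.91 [ 0.549 -0.2    0.063]
plate 16337 [ 549.8 -206.9] [158.9 124.1] 75.3 z med 0.0614 mean [ 0.5512 -0.2013  0.0615]
nut 206 [ 0.5188 -0.129   0.07  ] [288. 107.]
nut 213 [ 0.615 -0.154  0.07 ] [391. 107.]
nut 147 [ 0.4844 -0.2599  0.0699] [293. 234.]
nut 145 [ 0.5807 -0.2853  0.0699] [384. 233.]
nut 34146 [ 0.5432 -0.1822  0.3322] [327. 357.]
domes 898 [ 537.8 -203.6] [ 78.6 113. ] 75.1 z med 0.2877 mean [ 0.5398 -0.19    0.2336]
go [-0.1474 -0.3547  0.0206] [  0.06  -0.05 -12.08]
```

View pics/w1.png

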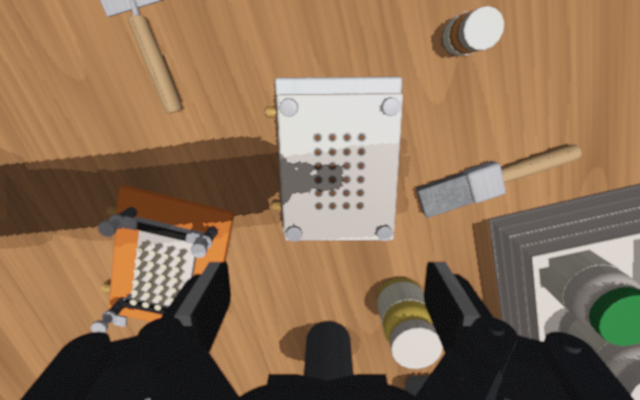

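The wrist view shows the white filler with nuts at px (288,107), (391,107), (293,234) and (384,233). The orange look-alike is at lower left and jar_b at (405,320). The measurements agree, so I go on to the tamper.

servo_tool(
  motion=[
    [1,-0.147,-0.355,0.02,0,0,-12],
    [1,-0.147,-0.355,0.02,0,0,-12],
    [1,-0.147,-0.355,0.02,0,0,-12],
    [1,-0.147,-0.355,0.02,0,0,-12],
    [1,-0.147,-0.355,0.02,0,0,-12],
    [1,-0.147,-0.355,0.02,0,0,-12],
    [1,-0.147,-0.355,0.02,0,0,-12],
    [1,-0.147,-0.355,0.02,0,0,-12],
  ],
)

```text
clock: 3.1
position: [0.4905, 0.1906, 0.2506]
ee_rot: [1.0, -0.026, 0.0, 0.0]
ft_force: [-0.2, -0.8, -0.9]
grip_width: 0.998
```

```bash
python3 - <<'E'
from h import *
o=monitor.get_obs();print(o["clock"],o["position"].round(4),np.abs(o["joint_velocities"]).max().round(3))
im,d,w=look("wrist","w2",["tamper","tray"])
X,Y,Z=np.moveaxis(w,-1,0)
near=lambda x,y,r:np.hypot(X-x,Y-y)<r
rect(w,near(.502,.198,.06)&(Z>.045)&(Z<.075),"handle")
rect(w,near(.502,.198,.075)&(Z>.004)&(Z<.07),"tray")
rect(w,near(.502,.198,.09)&(Z>.007)&(Z<.0125),"rim/plate")
for x in np.arange(.44,.57,.004):
    m=(abs(X-x)<.002)&(abs(Y-.198)<.01); print(f"{x:.3f}:{np.nanmedian(Z[m])*1000:.0f}",end=" ")
print()
for y in np.arange(.12,.28,.004):
    m=(abs(Y-y)<.002)&(abs(X-.502)<.008); print(f"{y:.3f}:{np.nanmedian(Z[m])*1000:.0f}",end=" ")
E
```

```text
3.1 [0.4905 0.1906 0.2506] 0.034
wrist tamper 0.62 [0.507 0.21  0.01 ]
wrist tray 0.94 [ 0.5    0.224 -0.002]
handle 1588 [504.9 201.4] [62.3 25.4] 87.0 z med 0.0559 mean [0.5045 0.2028 0.0556]
tray 6305 [502.4 205.3] [123.7  94. ] 83.9 z med 0.0096 mean [0.5039 0.2052 0.0211]
rim/plate 4625 [502.4 205.3] [123.7  94. ] 83.9 z med 0.0093 mean [0.5036 0.2077 0.0093]
0.440:309 0.444:301 0.448:292 0.452:314 0.456:324 0.460:326 0.464:328 0.468:330 0.472:327 0.476:325 0.480:324 0.484:324 0.488:325 0.492:326 0.496:325 0.500:324 0.504:324 0.508:326 0.512:328 0.516:330 0.520:329 0.524:327 0.528:326 0.532:311 0.536:296 0.540:304 0.544:307 0.548:311 0.552:316 0.556:318 0.560:319 0.564:318 0.568:-3 
0.120:-3 0.124:-3 0.128:-3 0.132:-3 0.136:-2 0.140:-3 0.144:9 0.148:3 0.152:3 0.156:9 0.160:nan 0.164:nan 0.168:nan 0.172:56 0.176:56 0.180:56 0.184:56 0.188:56 0.192:56 0.196:57 0.200:326 0.204:56 0.208:56 0.212:56 0.216:56 0.220:56 0.224:56 0.228:56 0.232:41 0.236:9 0.240:9 0.244:9 0.248:8 0.252:1 0.256:1 0.260:2 0.264:8 0.268:-2 0.272:-2 0.276:-2 0.280:-3
  return np.nanmean(a, axis, out=out, keepdims=keepdims)
```

View pics/w2.png

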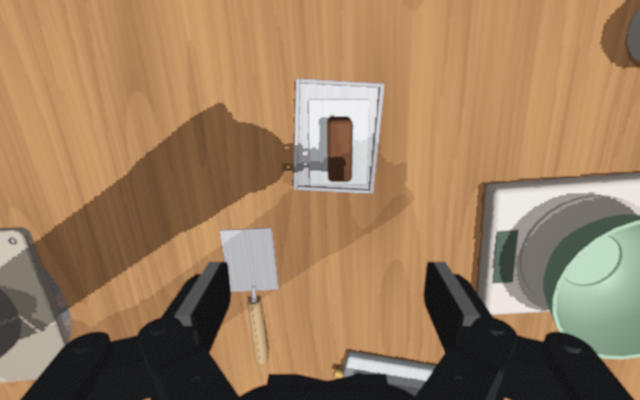

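The wrist view shows the tray at px (296–383, 80–192) with the tamper handle at (340,148). The tray centre is (0.5024,0.2053) with yaw -6.1°, and the tamper is at (0.505,0.2014) with yaw -3°.

```bash
python3 - <<'E'
from h import *
goal(.505,.2015,.10,-3);goal(.505,.2015,.019,-3)
E
```

```text
go [ 0.0129 -0.0137  0.1504] [ 0.05 -0.03 -0.2 ]
go [ 0.0129 -0.0138  0.2314] [ 0.05 -0.03 -0.2 ]
```

servo_tool(
  motion=[
    [0.8,0.013,-0.0137,0.05,0,0,0],
    [0.8,0.013,-0.0137,0.1,0,0,0],
    [0.8,0.013,-0.0137,0.15,0,0,0],
    [0.8,0.013,-0.0137,0.185,0,0,0],
    [0.8,0.013,-0.0137,0.21,0,0,0],
    [0.8,0.013,-0.0137,0.225,0,0,0],
    [0.8,0.013,-0.0137,0.2315,0,0,0],
    [0.8,0.013,-0.0137,0.2315,0,0,0],
    [0,0.013,-0.0137,0.2315,0,0,0],
    [0,0.013,-0.0137,0.2315,0,0,0],
    [0,0.013,-0.0137,0.2315,0,0,0],
    [0,0.013,-0.0137,0.2315,0,0,0],
    [0,0.013,-0.0137,0.2315,0,0,0],
    [0,0.013,-0.0137,0.2315,0,0,0],
    [0,0.013,-0.0137,0.2315,0,0,0],
  ],
  grip_force=80,
)

```text
clock: 5.12
position: [0.5048, 0.2039, 0.0195]
ee_rot: [1.0, -0.026, 0.001, -0.0]
ft_force: [-1.6, -0.2, 6.0]
grip_width: 0.296
```

servo_tool(
  motion=[
    [0,0,0,-0.01,0,0,0],
    [0,0,0,-0.04,0,0,0],
    [0,0,0,-0.08,0,0,0],
    [0,0,0,-0.12,0,0,0],
    [0,0,0,-0.15,0,0,0],
    [0,0,0,-0.15,0,0,0],
    [0,0,0,-0.15,0,0,0],
  ],
)

```text
clock: 6.0
position: [0.5037, 0.2033, 0.1679]
ee_rot: [1.0, -0.026, -0.001, 0.0]
ft_force: [-0.1, 0.6, -2.5]
grip_width: 0.295
```

```bash
python3 - <<'E'
from h import *
o=monitor.get_obs();print({k:np.round(v,4) for k,v in o.items() if k not in("tau","joint_pos")})
im,d,w=look("wrist","w3",["tamper"])
o=monitor.get_obs();print({k:np.round(v,4) for k,v in o.items() if k in("position","ft_force")})
im2,d2,w2=look("side","s3")
z=o["position"][2]
for n,q in(("wrist",w),("side",w2)):
    X,Y,Z=np.moveaxis(q,-1,0); zz=Z-z+.0195
    m=(np.hypot(X-.505,Y-.203)<.07)&(zz<.025)&(zz>-.003)
    rect(q,m,n)
    p=q[m];p=p[abs(p[:,2]-np.median(p[:,2]))<.004]
    A=np.c_[p[:,:2]-p[:,:2].mean(0),np.ones(len(p))]; print("tilt",np.degrees(np.linalg.lstsq(A,p[:,2],rcond=None)[0][:2]))
cv2.imwrite("pics/s3c.png",np.hstack([cv2.resize(im2[90:220,240:370],(400,400),interpolation=2),im[:,120:520]]))
E
```

```text
{'clock': np.float64(6.0), 'joint_velocities': array([-0.0039,  0.0133,  0.0042,  0.009 ,  0.0013, -0.0007,  0.001 ]), 'position': array([0.5037, 0.2033, 0.1679]), 'ee_rot': array([ 9.997e-01, -2.640e-02, -6.000e-04,  4.000e-04]), 'ft_force': array([-0.1017,  0.6451, -2.5322]), 'torque': array([-0.0666,  0.0058, -0.0269]), 'grip_width': np.float64(0.2946)}
wrist tamper 0.95 [0.507 0.226 0.179]
{'position': array([0.5035, 0.2033, 0.1674]), 'ft_force': array([-0.0104, -0.1283, -2.8546])}
wrist 10318 [504.9 218.7] [59.5 66.1] 87.1 z med 0.1576 mean [0.5055 0.2304 0.1578]
tilt [-0.08842767 -0.37630358]
side 198 [502.4 196.6] [100.3  65. ] 86.3 z med 0.1606 mean [0.5035 0.1786 0.1606]
tilt [-0.16241441  0.6615618 ]
```

View pics/s3c.png

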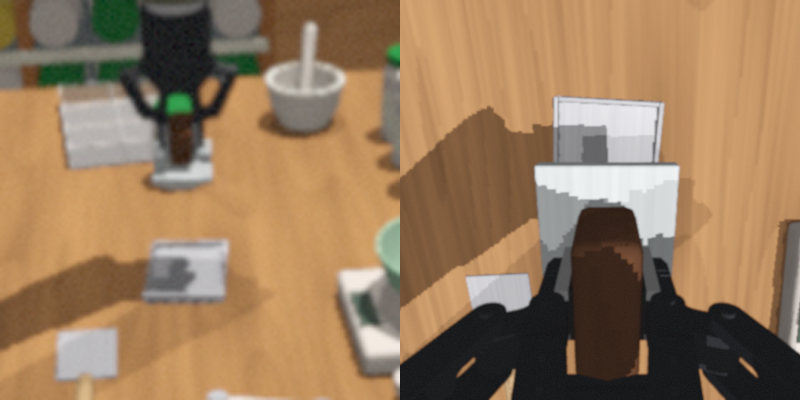

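Left (side view): the tamper is lifted level in the jaws above the empty tray. Right (wrist view): its plate is square to the jaws. The handle was gripped as intended. I move above the filler.

```bash
python3 - <<'E'
from h import *
goal(.5495,-.206,.16,-14.8);
E
```

```text
go [0.0673 0.4064 0.0077] [ 0.05  0.11 11.79]
```

servo_tool(
  motion=[
    [0,0.017,0.1,0,0,0,4],
    [0,0.026,0.15,0,0,0,6],
    [0,0.034,0.2,0,0,0,8],
    [0,0.042,0.25,0,0,0,10],
    [0,0.05,0.3,0,0,0,11.8],
    [0,0.058,0.35,0,0,0,11.8],
    [0,0.0645,0.39,0,0,0,11.8],
    [0,0.0673,0.4064,0.008,0,0,11.8],
    [0,0.0673,0.4064,0.008,0,0,11.8],
    [0,0.0673,0.4064,0.008,0,0,11.8],
    [0,0.0673,0.4064,0.008,0,0,11.8],
    [0,0.0673,0.4064,0.008,0,0,11.8],
  ],
)

```text
clock: 7.65
position: [0.5503, -0.2048, 0.1611]
ee_rot: [0.992, -0.128, 0.0, 0.0]
ft_force: [0.1, -0.3, -2.5]
grip_width: 0.295
```

```bash
python3 - <<'E'
from h import *
o=monitor.get_obs();print({k:np.round(v,4) for k,v in o.items() if k not in("tau","joint_pos")})
goal(.5495,-.206,.09,-14.8);
im,d,w=look("wrist","w4")
im2,d2,w2=look("side","s4")
for n,q in(("wrist",w),("side",w2)):
    X,Y,Z=np.moveaxis(q,-1,0)
    m=(np.hypot(X-.549,Y+.207)<.12)&(Z>.069)&(Z<.076)
    k,l,s,c=cv2.connectedComponentsWithStats(m.astype(np.uint8))
    for i in range(1,k):
        if s[i,4]>10: print(n,"nut",s[i,4],q[l==i].mean(0).round(4))
    p=q[(np.hypot(X-.549,Y+.207)<.08)&(Z>.14)&(Z<.158)]
    r=cv2.minAreaRect((p[:,:2]*1000).astype(np.float32)); print(n,np.round(r[0],1),np.round(r[1],1),r[2],p.mean(0))
    c=cv2.boxPoints(r);print(c.round(1).tolist())
cv2.imwrite("pics/s4c.png",np.hstack([cv2.resize(im2[150:300,250:400],(400,400),interpolation=2),im[:,120:520]]))
E
```

```text
{'clock': np.float64(7.65), 'joint_velocities': array([ 0.0028,  0.0017,  0.0043, -0.0006,  0.0002,  0.    ,  0.0012]), 'position': array([ 0.5503, -0.2048,  0.1611]), 'ee_rot': array([ 9.917e-01, -1.283e-01,  2.000e-04,  1.000e-04]), 'ft_force': array([ 0.052 , -0.3292, -2.4812]), 'torque': array([ 0.0054, -0.0133, -0.0043]), 'grip_width': np.float64(0.2953)}
go [-0.0005  0.0013  0.0711] [ 0.01 -0.03  0.05]
wrist nut 460 [ 0.5191 -0.1291  0.0699]
wrist nut 494 [ 0.6154 -0.1541  0.07  ]
wrist nut 94 [ 0.4806 -0.2577  0.0698]
wrist nut 92 [ 0.5858 -0.285   0.0699]
wrist [ 555.  -189.5] [58.8 66.2] 75.48936462402344 [ 0.5578238  -0.17846781  0.15066515]
[[515.5999755859375, -209.60000610351562], [579.7000122070312, -226.1999969482422], [594.4000244140625, -169.3000030517578], [530.2999877929688, -152.6999969482422]]
side nut 22 [ 0.6147 -0.1559  0.0721]
side nut 27 [ 0.4841 -0.2624  0.072 ]
side nut 29 [ 0.5807 -0.2871  0.0719]
side [ 549.4 -209.2] [100.3  66. ] 75.41677856445312 [ 0.54858607 -0.22922857  0.1530961 ]
[[504.79998779296875, -249.39999389648438], [568.7000122070312, -266.0], [593.9000244140625, -169.0], [530.0, -152.39999389648438]]
```

View pics/s4c.png

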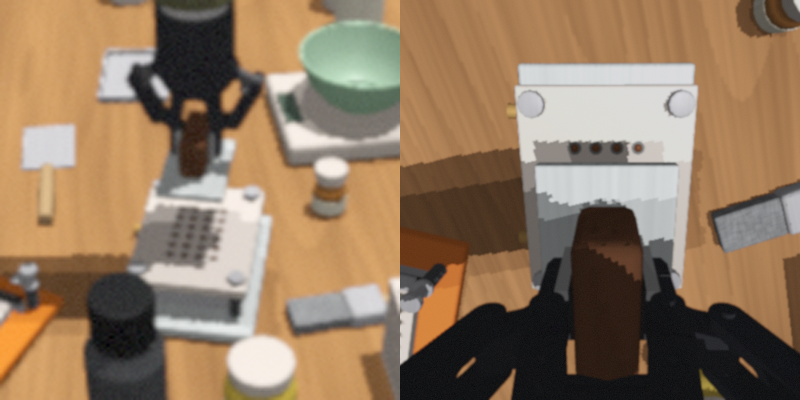

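The tamper sits square between the nuts. The side camera puts it at (549.4,-209.2) mm and the nut centre at (549,-209), and the wrist camera agrees. I descend to just above contact.

servo_tool(
  motion=[
    [0,0,0,0.03,0,0,0],
    [0,0,0,0.06,0,0,0],
    [0,0,0,0.072,0,0,0],
    [0,0,0,0.076,0,0,0],
    [0,0,0,0.076,0,0,0],
    [0,0,0,0.076,0,0,0],
  ],
  grip_force=100,
)

```text
clock: 8.5
position: [0.5508, -0.2059, 0.0859]
ee_rot: [0.992, -0.129, 0.001, 0.0]
ft_force: [-0.1, -0.1, -3.6]
grip_width: 0.289
```

servo_tool(
  motion=[
    [0,0,0,0.001,0,0,0],
    [0,0,0,0.002,0,0,0],
    [0,0,0,0.003,0,0,0],
    [0,0,0,0.004,0,0,0],
    [0,0,0,0.005,0,0,0],
    [0,0,0,0.005,0,0,0],
    [0,0,0,0.005,0,0,0],
  ],
)

```text
clock: 9.38
position: [0.5501, -0.2057, 0.08]
ee_rot: [0.992, -0.129, 0.0, 0.0]
ft_force: [-1.9, 0.7, 3.9]
grip_width: 0.292
```

servo_tool(
  motion=[
    [0,0,0,0.001,0,0,0],
    [0,0,0,0.002,0,0,0],
    [0,0,0,0.002,0,0,0],
  ],
)

```text
clock: 9.75
position: [0.5502, -0.2057, 0.0778]
ee_rot: [0.992, -0.129, 0.0, 0.0]
ft_force: [-3.2, 1.2, 4.0]
grip_width: 0.288
```

servo_tool(
  motion=[
    [0,0,0,0.001,0,0,0],
    [0,0,0,0.001,0,0,0],
    [0,0,0,0.001,0,0,0],
  ],
)

```text
clock: 10.12
position: [0.5501, -0.2057, 0.0768]
ee_rot: [0.992, -0.129, 0.0, 0.0]
ft_force: [-1.6, 0.6, 3.5]
grip_width: 0.292
```

servo_tool(
  motion=[
    [0,0,0,0.001,0,0,0],
    [0,0,0,0.001,0,0,0],
    [0,0,0,0.001,0,0,0],
  ],
)

```text
clock: 10.5
position: [0.5501, -0.2057, 0.0758]
ee_rot: [0.992, -0.129, 0.0, 0.0]
ft_force: [-2.5, -0.1, 5.0]
grip_width: 0.292
```

servo_tool(
  motion=[
    [0,0,0,0.0005,0,0,0],
    [0,0,0,0.0005,0,0,0],
    [0,0,0,0.0005,0,0,0],
  ],
)

```text
clock: 10.88
position: [0.5501, -0.2057, 0.0753]
ee_rot: [0.992, -0.129, 0.0, 0.0]
ft_force: [-1.8, 0.3, 4.4]
grip_width: 0.295
```

Still only spring force (about 7 N). I continue in 1 mm steps.

servo_tool(
  motion=[
    [0,0,0,0.001,0,0,0],
    [0,0,0,0.001,0,0,0],
    [0,0,0,0.001,0,0,0],
  ],
)

```text
clock: 11.25
position: [0.5502, -0.2057, 0.0744]
ee_rot: [0.992, -0.129, 0.0, 0.0]
ft_force: [-1.4, -0.1, 5.1]
grip_width: 0.288
```

```bash
python3 - <<'E'
from h import *
im,d,w=look("side","s5")
X,Y,Z=np.moveaxis(w,-1,0)
a=np.radians(-14.8);x=(X-.549)*np.cos(a)+(Y+.209)*np.sin(a);y=-(X-.549)*np.sin(a)+(Y+.209)*np.cos(a)
m=(abs(x)<.06)&(abs(y)<.078)&(Z>.045)&(Z<.065)&((abs(x)>.035)|(abs(y)>.052))&~((abs(abs(x)-.05)<.012)&(abs(abs(y)-.068)<.012))
A=np.c_[x[m],y[m],np.ones(m.sum())];q=np.linalg.lstsq(A,Z[m],rcond=None)[0];print("plate z",q[2],"tilt deg",np.degrees(q[:2]),m.sum())
print(monitor.get_obs()["ft_force"])
E
```

```text
plate z 0.056639887902040026 tilt deg [-0.24665051  0.81637055] 679
[-2.55486025  0.30563317  4.89126228]
```

servo_tool(
  motion=[
    [0,0,0,0.001,0,0,0],
    [0,0,0,0.001,0,0,0],
    [0,0,0,0.001,0,0,0],
  ],
)

```text
clock: 11.68
position: [0.5502, -0.2057, 0.0738]
ee_rot: [0.992, -0.129, 0.0, 0.0]
ft_force: [-5.2, 0.5, 9.5]
grip_width: 0.293
```

servo_tool(
  motion=[
    [0,0,0,0.0005,0,0,0],
    [0,0,0,0.0005,0,0,0],
    [0,0,0,0.0005,0,0,0],
  ],
)

```text
clock: 12.05
position: [0.5502, -0.2057, 0.0735]
ee_rot: [0.992, -0.129, 0.0, 0.0]
ft_force: [-5.0, 1.5, 11.0]
grip_width: 0.295
```

The stops are met: force rose about 5 N/mm faster. I add a little more.

servo_tool(
  motion=[
    [0,0,0,0.0005,0,0,0],
    [0,0,0,0.0005,0,0,0],
    [0,0,0,0.0005,0,0,0],
  ],
)

```text
clock: 12.42
position: [0.5502, -0.2057, 0.0733]
ee_rot: [0.992, -0.129, 0.0, 0.0]
ft_force: [-7.0, 1.6, 15.5]
grip_width: 0.29
```

servo_tool(
  motion=[
    [0,0,0,0.0002,0,0,0],
    [0,0,0,0.0002,0,0,0],
    [0,0,0,0.0002,0,0,0],
    [0,0,0,0.0002,0,0,0],
    [0,0,0,0.0002,0,0,0],
    [0,0,0,0.0002,0,0,0],
    [0,0,0,0.0002,0,0,0],
    [0,0,0,0.0002,0,0,0],
    [0,0,0,0.0002,0,0,0],
    [0,0,0,0.0002,0,0,0],
    [0,0,0,0.0002,0,0,0],
    [0,0,0,0.0002,0,0,0],
  ],
)

```text
clock: 13.92
position: [0.5502, -0.2057, 0.0732]
ee_rot: [0.992, -0.129, 0.0, 0.0]
ft_force: [-7.5, 1.8, 16.0]
grip_width: 0.288
```

```bash
python3 - <<'E'
from h import *
for k in range(3):
    im,d,w=look("side",f"s6{k}")
    o=monitor.get_obs(); print(o["ft_force"].round(1),o["position"].round(4),o["torque"].round(2))
X,Y,Z=np.moveaxis(w,-1,0)
a=np.radians(-14.8);x=(X-.549)*np.cos(a)+(Y+.209)*np.sin(a);y=-(X-.549)*np.sin(a)+(Y+.209)*np.cos(a)
m=(abs(x)<.06)&(abs(y)<.078)&(Z>.045)&(Z<.065)&((abs(x)>.035)|(abs(y)>.052))&~((abs(abs(x)-.05)<.012)&(abs(abs(y)-.068)<.012))
A=np.c_[x[m],y[m],np.ones(m.sum())];q=np.linalg.lstsq(A,Z[m],rcond=None)[0];print("plate z",q[2],"tilt deg",np.degrees(q[:2]),m.sum())
E
```

```text
[-7.1  1.8 15.3] [ 0.5502 -0.2057  0.0732] [0.43 1.74 0.05]
[-8.1  1.4 15.3] [ 0.5502 -0.2057  0.0732] [0.46 1.68 0.03]
[-8.   1.2 16.6] [ 0.5502 -0.2057  0.0732] [ 0.37  1.71 -0.01]
plate z 0.05574206257056338 tilt deg [-0.31911142  0.63067687] 660
```

Held for over 1.5 s at about 18.7 N vertical on the plate, level within 1°, with the plate about 8.3 mm down. The stiffness of about 11 N/mm matches the stops. Now I let it rise.

servo_tool(
  motion=[
    [0,0,0,-0.0015,0,0,0],
    [0,0,0,-0.004,0,0,0],
    [0,0,0,-0.007,0,0,0],
    [0,0,0,-0.01,0,0,0],
    [0,0,0,-0.014,0,0,0],
    [0,0,0,-0.03,0,0,0],
    [0,0,0,-0.06,0,0,0],
    [0,0,0,-0.09,0,0,0],
    [0,0,0,-0.09,0,0,0],
    [0,0,0,-0.09,0,0,0],
    [0,0,0,-0.09,0,0,0],
  ],
)

```text
clock: 15.45
position: [0.5494, -0.2055, 0.1609]
ee_rot: [0.992, -0.129, -0.001, -0.0]
ft_force: [-0.1, 0.2, -2.8]
grip_width: 0.298
```

```bash
python3 - <<'E'
from h import *
im,d,w=look("side","s7")
X,Y,Z=np.moveaxis(w,-1,0)
a=np.radians(-14.8);x=(X-.549)*np.cos(a)+(Y+.209)*np.sin(a);y=-(X-.549)*np.sin(a)+(Y+.209)*np.cos(a)
m=(abs(x)<.06)&(abs(y)<.078)&(Z>.045)&(Z<.068)&((abs(x)>.035)|(abs(y)>.052))&~((abs(abs(x)-.05)<.012)&(abs(abs(y)-.068)<.012))
A=np.c_[x[m],y[m],np.ones(m.sum())];q=np.linalg.lstsq(A,Z[m],rcond=None)[0];print("plate z",q[2],"tilt deg",np.degrees(q[:2]),m.sum())
rect(w,(np.hypot(X-.549,Y+.207)<.08)&(Z>.14)&(Z<.161),"tamper plate")
o=monitor.get_obs();print(o["position"],o["ft_force"],o["ee_rot"])
goal(.5027,.208,.16,-6.1)
E
```

```text
plate z 0.06379384830639634 tilt deg [-0.2279982   0.94452842] 734
tamper plate 363 [ 547.9 -212.6] [94.5 66.6] 76.1 z med 0.1532 mean [ 0.5465 -0.2302  0.1528]
[ 0.54952319 -0.2055065   0.16098265] [ 0.61734058  0.40628772 -1.87122635] [ 9.91653904e-01 -1.28925207e-01 -8.72659535e-04 -2.54365713e-04]
go [-0.151  -0.3878  0.0014] [-0.02  0.1  -8.71]
```

The plate is back at 63.8 mm (64 at rest) and the tamper is still held. I carry it to the tray.

servo_tool(
  motion=[
    [0,-0.02,-0.05,0,0,0,-2],
    [0,-0.04,-0.1,0,0,0,-4],
    [0,-0.058,-0.15,0,0,0,-6],
    [0,-0.078,-0.2,0,0,0,-8],
    [0,-0.097,-0.25,0,0,0,-8.7],
    [0,-0.117,-0.3,0,0,0,-8.7],
    [0,-0.136,-0.35,0,0,0,-8.7],
    [0,-0.147,-0.378,0,0,0,-8.7],
    [0,-0.151,-0.3878,0,0,0,-8.7],
    [0,-0.151,-0.3878,0,0,0,-8.7],
    [0,-0.151,-0.3878,0,0,0,-8.7],
    [0,-0.151,-0.3878,0,0,0,-8.7],
  ],
)

```text
clock: 17.0
position: [0.5038, 0.2064, 0.162]
ee_rot: [0.999, -0.054, 0.0, 0.0]
ft_force: [0.2, 1.1, -1.4]
grip_width: 0.291
```

```bash
python3 - <<'E'
from h import *
im,d,w=look("wrist","w8")
im2,d2,w2=look("side","s8")
for n,q in(("wrist",w),("side",w2)):
    X,Y,Z=np.moveaxis(q,-1,0)
    p=q[(np.hypot(X-.5027,Y-.206)<.08)&(Z>.14)&(Z<.161)]
    r=cv2.minAreaRect((p[:,:2]*1000).astype(np.float32)); print(n,np.round(r[0],1),np.round(r[1],1),r[2],cv2.boxPoints(r).round(1).tolist())
o=monitor.get_obs();print(o["position"],o["ft_force"])
goal(.5027,.208,.0205,-6.1)
cv2.imwrite("pics/s8c.png",np.hstack([cv2.resize(im2[90:220,240:370],(400,400),interpolation=2),im[:,120:520]]))
E
```

```text
wrist [505.9 222.1] [59.2 66.3] 84.17340850830078 [[469.8999938964844, 196.0], [535.9000244140625, 189.1999969482422], [541.9000244140625, 248.10000610351562], [475.8999938964844, 254.89999389648438]]
side [504. 204.] [103.5  65.6] 83.9190902709961 [[465.8999938964844, 156.10000610351562], [531.0999755859375, 149.10000610351562], [542.0, 252.0], [476.79998779296875, 258.8999938964844]]
[0.50357862 0.2069624  0.1620709 ] [ 0.26279528  0.83143698 -2.6202063 ]
go [-0.001  -0.001   0.1416] [ 0.02 -0.01 -0.1 ]
```

View pics/s8c.png

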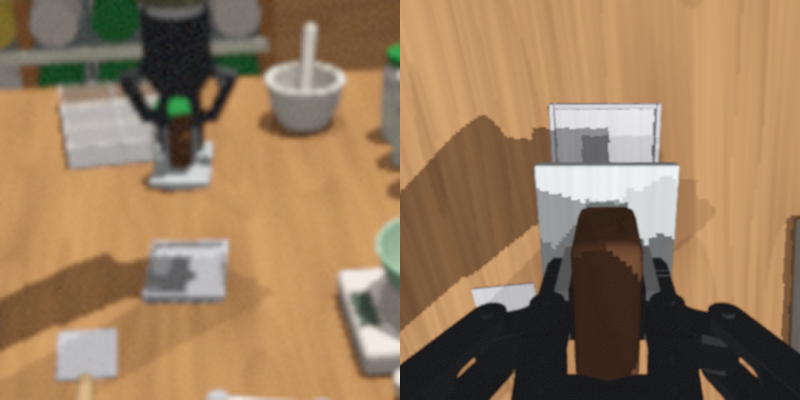

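The tamper hangs square over the tray, about 1.5 mm off centre on each axis. I correct that and lower it.

servo_tool(
  motion=[
    [0,-0.0015,-0.0015,0.05,0,0,0],
    [0,-0.0015,-0.0015,0.1,0,0,0],
    [0,-0.0015,-0.0015,0.12,0,0,0],
    [0,-0.0015,-0.0015,0.13,0,0,0],
    [0,-0.0015,-0.0015,0.136,0,0,0],
    [0,-0.0015,-0.0015,0.139,0,0,0],
    [0,-0.0015,-0.0015,0.141,0,0,0],
    [0,-0.0015,-0.0015,0.141,0,0,0],
  ],
)

```text
clock: 18.1
position: [0.5022, 0.2095, 0.0214]
ee_rot: [0.999, -0.053, 0.0, 0.0]
ft_force: [0.2, 0.2, -1.5]
grip_width: 0.29
```

servo_tool(
  motion=[
    [0,0,0,0.001,0,0,0],
    [0,0,0,0.0015,0,0,0],
    [0,0,0,0.0015,0,0,0],
  ],
)

```text
clock: 18.48
position: [0.502, 0.2095, 0.0196]
ee_rot: [0.999, -0.053, 0.0, 0.0]
ft_force: [0.1, 0.2, -2.1]
grip_width: 0.292
```

servo_tool(
  motion=[
    [0,0,0,0.0005,0,0,0],
    [0,0,0,0.001,0,0,0],
    [0,0,0,0.001,0,0,0],
  ],
)

```text
clock: 18.85
position: [0.502, 0.2095, 0.0195]
ee_rot: [0.999, -0.053, 0.0, 0.0]
ft_force: [-6.3, -3.3, 12.5]
grip_width: 0.291
```

Seated on the tray floor. I ease off, open and retreat.

servo_tool(
  motion=[
    [0,0,0,-0.001,0,0,0],
    [0.7,0,0,-0.001,0,0,0],
    [0.7,0,0,-0.001,0,0,0],
    [0.7,0,0,-0.001,0,0,0],
    [0.7,0,0,-0.001,0,0,0],
    [0.7,0,0,-0.02,0,0,0],
    [0.7,0,0,-0.06,0,0,0],
    [0.7,0,0,-0.11,0,0,0],
    [0.7,0,0,-0.17,0,0,0],
    [0.7,0,0,-0.22,0,0,0],
    [0.7,0,0,-0.22,0,0,0],
    [0.7,0,0,-0.22,0,0,0],
    [0.7,0,0,-0.22,0,0,0],
  ],
)

```text
clock: 20.48
position: [0.5014, 0.2092, 0.2376]
ee_rot: [0.999, -0.053, -0.001, 0.0]
ft_force: [0.3, 0.1, 0.2]
grip_width: 0.702
```

```bash
python3 - <<'E'
from h import *
im,d,w=look("wrist","w9"); o=monitor.get_obs();print(o["clock"],o["position"],o["ft_force"],o["grip_width"])
X,Y,Z=np.moveaxis(w,-1,0)
near=lambda x,y,r:np.hypot(X-x,Y-y)<r
rect(w,near(.502,.205,.06)&(Z>.045)&(Z<.075),"handle")
rect(w,near(.502,.205,.075)&(Z>.004)&(Z<.07),"tray")
im2,d2,w2=look("side","s9")
X,Y,Z=np.moveaxis(w2,-1,0)
a=np.radians(-14.8);x=(X-.549)*np.cos(a)+(Y+.209)*np.sin(a);y=-(X-.549)*np.sin(a)+(Y+.209)*np.cos(a)
m=(abs(x)<.06)&(abs(y)<.078)&(Z>.045)&(Z<.068)&~((abs(abs(x)-.05)<.012)&(abs(abs(y)-.068)<.012))
A=np.c_[x[m],y[m],np.ones(m.sum())];q=np.linalg.lstsq(A,Z[m],rcond=None)[0];print("plate z",q[2],"tilt deg",np.degrees(q[:2]))
rect(w2,m,"plate")
cv2.imwrite("pics/fin.png",np.hstack([im2[90:300,220:400],im[40:250,230:450]]))
E
```

```text
20.525 [0.50143686 0.20922325 0.23756438] [-0.39576612 -0.49730195 -0.72755392] 0.7010685110268594
handle 1649 [502.  206.6] [63.8 25.3] 84.5 z med 0.0559 mean [0.5024 0.2086 0.0556]
tray 6652 [502.3 205.4] [123.   94.2] 83.8 z med 0.0096 mean [0.5028 0.2114 0.021 ]
plate z 0.06409911283998553 tilt deg [-0.08850006  0.66757729]
plate 1439 [ 549.  -209.1] [155.8 119.9] 75.1 z med 0.0642 mean [ 0.5477 -0.2151  0.064 ]
```

View pics/fin.png

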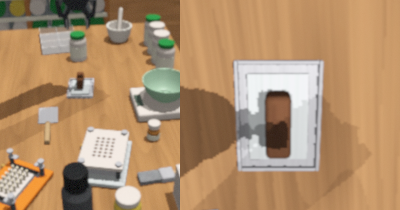

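The tamper lies flat and centred in its tray, the plate is up and level, and the bystanders look undisturbed. I hand in.

```bash
python3 -c "
from workcell import ticket; print(ticket.hand_in())"
```

```text
the job is handed in; nothing more can be done
None
```

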